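Check the pull gauge against its set mark

TASK

Do the daily check of the pull gauge with the blue handle: pull the handle out along its scale until its black pointer stands within the red clip, without pulling it well past the clip, hold it still there for two seconds, then let the spring take it fully home and let go. Leave the gauge with the orange handle alone.

Things in the scene. Friction and masses are not known exactly. Their poses are not given: they have to be found in the camera images.
- blue_grip (a point): Grip centre of the upright blue handle, 55 mm above the bench: 24 mm along the slide (x), 28 mm across (y), top 21 mm higher, free all round to 30 mm lower, where a rod and base lie. Pulling moves it to -x of this point (roughly to the robot). A white housing (44 mm high) begins 75 mm to +x of its home. A low black pointer at the same x reaches 66 mm to +y over a white scale, ticks 10 mm apart.
- blue_pull (a joint): How far the blue handle is pulled out, m: 0 fully home, 0.12 end stop. A spring pulls it home with about 2 N at 0 and 60 N per metre more (some 7 N at 0.09), damped; it runs home by itself when let go.
- blue_band (a point): Centre of the top of the red clip on the blue gauge's scale, 14 mm above the bench: 24 mm along the slide (x), 30 mm across (y), 56 mm to +y of the handle's line, fixed 45 to 90 mm out from the handle's home. Axes as blue_grip. The pointer is within the clip when blue_grip, measured along x, is within 12 mm of this point.
- orange_grip (a point): The same point of the orange handle of a second, otherwise equal gauge, which has its own red clip at another place: not to be moved.

How it is judged:
By the outcome, as a careful person would: the job done as asked, in the order asked, and still so for the second after the job is handed in, with the robot touching nothing.
It also fails if it takes over 37 s, if anything falls off the work surface, if the arm or the gripper's body presses on something with over 40 N, if the wrist force passes 120 N, or if a joint passes its speed limit or range.

ROBOT

A 6-joint arm with a two-finger parallel gripper is mounted at the origin on the work surface. World frame = base frame: x ahead of the robot, y to its left, z up, the work surface at z = 0. Lengths are in m, angles in rad, forces in N, time in s.
With the tool pointing down it reaches from about 0.25 to 0.775 m from the base axis. Payload 4 kg.
Tool frame: the origin (TCP) lies at the very end of the fingers, on their centre line; the grasp point (between the pads) lies 19 mm behind it; x points along the fingers, z is the direction in which the jaws open and shut, and the axes are right-handed (so a half turn about x gives the same grasp; the last joint's range is limited). The gripper opens to 94 mm and grips with 3 to 60 N. Pads are 16 mm wide; open, the fingers measure 119 mm over their backs; the gripper's body (75 mm by 177 mm) begins 78 mm behind the grasp point.
Start: joints at [-1.367, 0.087, 1.371, -0, 1.684, -0.103], TCP at [0.166, -0.524, 0.173] pointing down, gripper open.
Joint ranges: [-3.1, 3.1], [-0.76, 2.03], [0.27, 2.55], [-1.08, 4.22], [0.17, 2.65], [-2.57, 2.57]. Speed limits (rad/s): [2.79, 2.79, 3.14, 3.14, 3.14, 3.14].

INTERFACE

Orientations are given as a unit quaternion [x, y, z, w].
In Python, from workcell import monitor, vision, finish_job, finder gives the robot as it stands.
- The arm moves only by the tool drive_tool, never from a script. Its argument "moves" is a list of rows, each a list of 3 entries, a list of its own where there are three numbers: the turn, a rotation vector about the tool's x, y, z in rad, then the shift along the tool's x, y, z in cm, then the finger opening in cm, from 0 to 9.4. In form: [[[ax, ay, az], [x, y, z], fingers], ...]. A call has 1 to 8 rows; each row is the pose to reach, as a shift and turn from the pose commanded when the call began, along the tool's axes at that moment; what a row does not reach only later rows make up. A row lasts 1/8 s, in which the tool goes at most 62.5 mm and 10.7 degrees, less where a joint would pass 70% of its speed; a pose out of reach is approached as far as the arm can. A call with a gripper value outside its range is refused whole. The fingers move at their own pace and stop on an object; "grip_force" is the grip in N (left out, the last holds). Time passes only in rows, so rows that repeat a pose let the fingers close. It gives the time, the measured TCP pose, the force and the opening at its end, in the units of the state.
- monitor.state(): the state, without advancing time (a new reading comes with each control period).
- vision.capture(name): name is "side" or "top"; returns a dict with "img" (480x640x3 uint8, red, green, blue), "intrinsics" (3x3 intrinsics, pixels), "camera_from_world" (4x4, takes a point from world to camera coordinates). Camera axes: x right, y down, z forward; pixel columns grow to the right and rows downward; lengths in m; the calibration is good to about 2 mm. A picture is of the moment at which its call begins. There is no depth.
- finish_job(): hands the job in, once; it reports no verdict.
Trained networks look in a picture, given as the dict that the camera call returned (one of the last four; its "shot" number tells which), for a name from the list of things; names that differ only in an ending like _2 or _b are one class to them, and where a whole thing is asked for, a point or a joint stands for the part that bears it (a point fixed in the world has none). Each returns a list of dicts, best first, with "confidence" (0 to 1); they miss things now and then, are a little off and sometimes report something else, mostly with a low value. They report only what shows in the picture. A call takes as long as a camera call.
- finder.outline_of(name, picture): "region" (480x640 bool, what is visible of it) and "bbox" ([left, top, right, bottom] in pixels, round what is visible of it).
The state is a dict: "t": time; "q": joint angles; "joint_velocities": joint speeds; "effort": joint torques, N m; "tcp_pos": TCP position; "eef_rot": TCP orientation; "contact_force": force on the tool from outside, world axes, zero at the start; "wrist_torque": the same for the moment, N m; "finger_gap": finger opening in m.
Only numpy, scipy, OpenCV 4.12 (cv2) and the standard library are available. Lean on these libraries where they do the work, as an engineer would, in place of code of your own. Each camera call takes 0.05 s, during which the arm holds its last target. There are 200 camera calls.

## Working session

There is one attempt and no reset: what is moved stays moved. The work goes in short steps, Python scripts to look and compute and a tool call to move; the robot and the scene stay as the last step left them, time stands still between calls to the robot, and variables do not carry over. Pictures are saved under pics/ and viewed, about 8 in all and at most 12, crops included, and the job is handed in when it is done.

Besides the shell and the picture viewer there is one more tool, called after "Emit:" as name(argument=value, ...) on one line, values as JSON. drive_tool: Moves the arm, as the interface text tells. Its arguments: {"type":"object","properties":{"moves":{"type":"array"},"grip_force":{"type":"number"}},"required":["moves"]}

```bash
mkdir -p pics
cat > h.py <<'E'
import numpy as np, cv2
from workcell import monitor, vision, finish_job, finder
def onplane(p,u,v,z):
    K=np.array(p["intrinsics"]);T=np.array(p["camera_from_world"]);R=T[:3,:3];c=-R.T@T[:3,3]
    d=R.T@np.linalg.inv(K)@[u,v,1];return c+d*(z-c[2])/d[2]
def px(p,X):
    K=np.array(p["intrinsics"]);T=np.array(p["camera_from_world"]);q=K@(T[:3,:3]@X+T[:3,3]);return q[:2]/q[2]
def save(p,n): cv2.imwrite("pics/"+n,p["img"][:,:,::-1])
E
python3 - <<'E'
from h import *
print(monitor.state())
for c in("top","side"):
    p=vision.capture(c);save(p,c+"1.png")
    T=np.array(p["camera_from_world"]);print(c,"cam",-T[:3,:3].T@T[:3,3],"fwd",T[2,:3])
    for n in("blue_grip","orange_grip","blue_band"):
        for r in finder.outline_of(n,p)[:3]:
            m=r["region"];v,u=np.nonzero(m);print(n,r["confidence"],r["bbox"],u.mean(),v.mean(),len(u),onplane(p,u.mean(),v.mean(),.076 if 'grip' in n else .014))
E
```

```text
{'t': 0.0, 'q': array([-1.36709558e+00,  8.79631299e-02,  1.37224924e+00, -1.58407759e-05,
        1.68360938e+00, -1.03106043e-01]), 'joint_velocities': array([-1.84024243e-04,  1.26798879e-03, -4.97463613e-04,  6.36766802e-05,
        1.00819420e-04,  4.33545352e-04]), 'effort': array([-7.57675070e-05, -3.40178275e+01, -3.02432942e+01,  7.18917092e-02,
        3.28360533e-02, -1.62543643e-04]), 'tcp_pos': array([ 0.16596785, -0.52370291,  0.17130238]), 'eef_rot': array([ 0.41825183,  0.57111719, -0.41720298,  0.56994055]), 'contact_force': array([-0.27045415,  0.44365657,  0.1187333 ]), 'wrist_torque': array([ 0.00470713, -0.00051028,  0.04385512]), 'finger_gap': 0.09435518549197451}
top cam [0.50699867 0.03035674 0.69656213] fwd [ 0.15085852  0.01387658 -0.98845796]
blue_grip 0.81 [222.6, 167.6, 274.3, 216.0] 256.46875 197.39266304347825 736 [0.66001898 0.12947593 0.076     ]
orange_grip 0.65 [390.6, 203.3, 445.1, 254.9] 431.76623376623377 239.07215007215007 693 [ 0.60031011 -0.12241058  0.076     ]
blue_band 0.6 [207.0, 229.2, 227.5, 242.8] 217.04330708661416 236.69291338582678 254 [0.61142043 0.19983921 0.014     ]
side cam [0.20806186 0.50292162 0.53143252] fwd [ 0.49045429 -0.62007117 -0.61234494]
blue_grip 0.74 [178.3, 235.3, 232.5, 298.9] 213.45732574679943 264.9018492176387 1406 [0.63104306 0.1637306  0.076     ]
orange_grip 0.65 [172.6, 238.2, 233.6, 299.6] 212.5235531628533 265.32099596231495 1486 [0.63133748 0.16498942 0.076     ]
orange_grip 0.6 [338.9, 173.4, 385.9, 223.5] 368.47330960854094 196.06138790035587 1124 [ 0.57228378 -0.08127843  0.076     ]
blue_band 0.93 [191.1, 315.9, 223.1, 339.2] 207.05800464037122 325.9466357308585 431 [0.61066689 0.20141684 0.014     ]
```

View pics/top1.png

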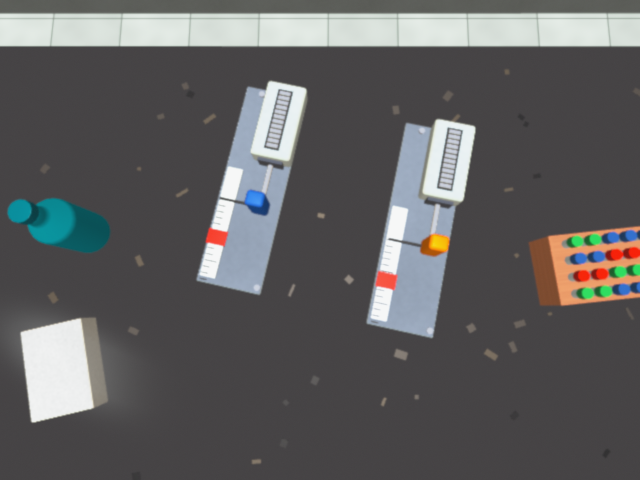

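View pics/side1.png

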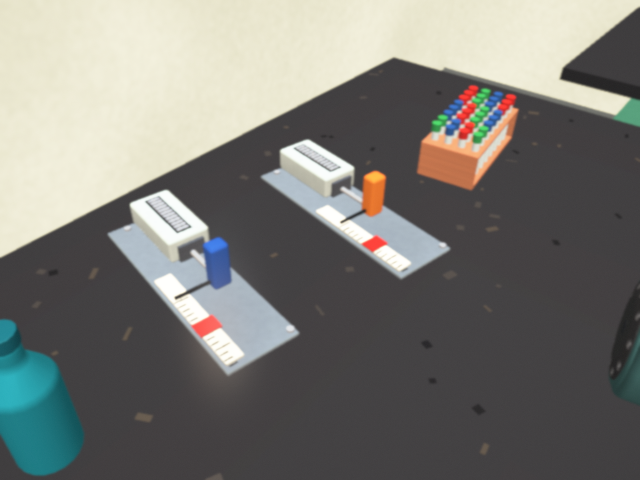

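The top view shows the blue handle at about (256,200), its pointer running left to (221,199), and the red clip at (217,237). The base plate's left edge runs from (248,88) to (198,280), so the slide is yawed. The side view agrees, with the handle at (217,262) and the clip at (207,326). The orange gauge is to the right in both views.

```bash
cat >> h.py <<'E'
from scipy.optimize import least_squares
def bluemask(p,near=None):
    h=cv2.cvtColor(p["img"],cv2.COLOR_RGB2HSV);m=cv2.inRange(h,(105,150,60),(125,255,255))
    n,l,s,c=cv2.connectedComponentsWithStats(m)
    ok=[i for i in range(1,n) if s[i,4]>100 and s[i,0]<330]
    i=max(ok,key=lambda i:s[i,4]);return l==i
def boxmask(p,x,y,yaw,zlo=.025):
    c,s=np.cos(yaw),np.sin(yaw);P=[px(p,np.array([x+a*c-b*s,y+a*s+b*c,z])) for a in(-.012,.012) for b in(-.014,.014) for z in(zlo,.076)]
    return cv2.convexHull(np.array(P,np.float32))
def cent(h): M=cv2.moments(h);return np.array([M['m10'],M['m01']])/M['m00']
def grip(ps,yaw):
    def f(w):
        r=[]
        for p,b in ps:
            h=boxmask(p,w[0],w[1],yaw);r+=list(cent(h)-b)
        return r
    return least_squares(f,[.64,.14])
E
python3 - <<'E'
from h import *
ps=[];P={}
for c in("top","side"):
    p=vision.capture(c);P[c]=p;m=bluemask(p);v,u=np.nonzero(m);print(c,len(u),u.min(),u.max(),v.min(),v.max());ps.append((p,np.array([u.mean(),v.mean()])))
t=P["top"]
for z in(.006,):
    a,b,c=[onplane(t,*q,z)for q in((248,88),(198,280),(260,294))];print(a,b,c,"yaw",np.arctan2(*(a-b)[1::-1]),np.arctan2(-(b-c)[0],(b-c)[1]))
# scale & clip
h=cv2.cvtColor(t["img"],cv2.COLOR_RGB2HSV);w=cv2.inRange(h,(0,0,190),(180,40,255))|cv2.inRange(h,(0,150,120),(8,255,255))
w[:160]=0;w[290:]=0;w[:,:190]=0;w[:,250:]=0
w=cv2.morphologyEx(w,cv2.MORPH_CLOSE,np.ones((7,7)))
v,u=np.nonzero(w);X=np.array([onplane(t,a,b,.012) for a,b in zip(u,v)])[:,:2].astype(np.float32)
r=cv2.fitLine(X,cv2.DIST_L2,0,.01,.01).ravel();print("scale",r,np.arctan2(r[1],r[0]))
yaw=np.arctan2(*(a-b)[1::-1])
for y in (yaw,):
    s=grip(ps,y);print(s.x,s.fun)
for k,p in P.items():
    r=finder.outline_of("blue_band",p)[0];
    h=cv2.cvtColor(p["img"],cv2.COLOR_RGB2HSV);m=(cv2.inRange(h,(0,170,120),(8,255,255))>0)
    l,tt,rr,bb=map(int,r["bbox"]);k2=np.zeros_like(m);k2[tt-3:bb+4,l-3:rr+4]=1;v,u=np.nonzero(m&k2);B=onplane(p,u.mean(),v.mean(),.014);d=B[:2]-s.x
    print(k,len(u),B,"pull needed",-(d@[np.cos(yaw),np.sin(yaw)]),"across",d@[-np.sin(yaw),np.cos(yaw)])
E
```

```text
top 420 245 268 190 214
side 567 203 227 237 268
[0.8659209 0.1604349 0.006    ] [0.54354668 0.22892534 0.006     ] [0.5224391  0.13060679 0.006     ] yaw -0.20934361134647808 -0.21147566556987715
scale [ 0.97671026 -0.21456257  0.63558793  0.19542186] -0.21624394
[0.66199137 0.131995  ] [ 0.39418363 -2.14963898  0.28675974  5.33476068]
top 239 [0.61170833 0.20154942 0.014     ] pull needed 0.06363988656872638 across 0.05758615556521528
side 52 [0.61631432 0.21053563 0.014     ] pull needed 0.06100195036408923 across 0.06733338136632108
```

```bash
sed -i 's/(105,150,60),(125,255,255)/(100,110,25),(130,255,255)/' h.py
cat >> h.py <<'E'
from scipy.spatial.transform import Rotation as Ro
YAW=-.212
def plan(target,flip=0):
    s=monitor.state();R=Ro.from_quat(s["eef_rot"]);z=np.array([np.cos(YAW),np.sin(YAW),0])*(-1 if flip else 1)
    x=np.array([0,0,-1.]);G=Ro.from_matrix(np.c_[x,np.cross(z,x),z])
    print("turn",(R.inv()*G).as_rotvec().round(4),"shift cm",(R.inv().apply(np.array(target)-s["tcp_pos"])*100).round(2))
E
python3 - <<'E'
from h import *
ps=[]
for c in("top","side"):
    p=vision.capture(c);m=bluemask(p);v,u=np.nonzero(m);print(c,len(u),u.min(),u.max(),v.min(),v.max(),m.sum());ps.append((p,np.array([u.mean(),v.mean()])))
s=grip(ps,YAW);print(s.x,s.fun)
for q in ps: print(grip([q],YAW).x)
R=Ro.from_quat(monitor.state()["eef_rot"]).as_matrix();print(R.round(3))
for f in(0,1): plan([*s.x,.15],f)
E
```

```text
top 457 244 268 190 214 457
side 1053 203 229 237 287 1053
[0.65860581 0.13474495] [-1.51880357 -0.04081821 -0.2669079  -1.57509963]
[0.65855255 0.13245205]
[0.65603676 0.13671269]
[[ 0.     0.953  0.302]
 [-0.     0.302 -0.953]
 [-1.    -0.     0.   ]]
turn [-1.052e+00  1.000e-04  1.000e-04] shift cm [  2.25  66.86 -47.96]
turn [ 2.0896e+00  1.0000e-04 -1.0000e-04] shift cm [  2.25  66.86 -47.96]
```

Emit:
drive_tool(moves=[[[-0.15, 0, 0], [0, 5.0, -3.6], 6], [[-0.3, 0, 0], [0, 10, -7.2], 6], [[-0.45, 0, 0], [0, 15, -10.8], 6], [[-0.6, 0, 0], [0, 20, -14.4], 6], [[-0.75, 0, 0], [0, 25, -18], 6], [[-0.9, 0, 0], [0, 30, -21.5], 6], [[-1.052, 0, 0], [0, 35, -25], 6], [[-1.052, 0, 0], [0, 40, -28.7], 6]], grip_force=15)

```text
t: 1.7
tcp_pos: [0.4618, -0.1283, 0.1728]
eef_rot: [0.074, 0.703, -0.075, 0.704]
contact_force: [1.3, -0.3, 0.2]
finger_gap: 0.0601
```

```bash
python3 -c "
from h import *
plan([.6575,.1345,.14]);print(monitor.state()['tcp_pos'],monitor.state()['t'])"
```

```text
turn [0.0007 0.0012 0.0006] shift cm [ 3.28 29.8  13.62]
[ 0.4618043  -0.12829693  0.17282864] 1.7
```

Emit:
drive_tool(moves=[[[0, 0, 0], [0, 5, 2.3], 6], [[0, 0, 0], [0.5, 10, 4.6], 6], [[0, 0, 0], [1, 15, 6.9], 6], [[0, 0, 0], [1.5, 20, 9.2], 6], [[0, 0, 0], [2, 25, 11.4], 6], [[0, 0, 0], [3, 29, 13.2], 6], [[0, 0, 0], [3.3, 29.8, 13.6], 6], [[0, 0, 0], [3.3, 29.8, 13.6], 6]])

```text
t: 2.7
tcp_pos: [0.6561, 0.1326, 0.1387]
eef_rot: [0.074, 0.704, -0.075, 0.703]
contact_force: [-0.2, -0.2, -0.7]
finger_gap: 0.0601
```

Run:
```python
from h import *
plan([.6575,.1345,.036]);s=monitor.state();print(s['tcp_pos'],s['t'],s['q'],s['contact_force'])
im=[]
for c in("top","side"):
    p=vision.capture(c);g=p["img"].copy()
    for P,col in(((.6575,.1345,.076),(255,255,0)),((*s['tcp_pos'][:2],.076),(0,255,0))):
        u=px(p,np.array(P));cv2.circle(g,(int(u[0]),int(u[1])),2,col,-1);
    q=px(p,np.array([.6575,.1345,.076])).astype(int);a=max(q[1]-110,0);b=max(q[0]-130,0)
    im.append(cv2.resize(g[a:a+240,b:b+260],(400,370)))
cv2.imwrite("pics/a2.png",np.hstack(im)[:,:,::-1])
```

```text
turn [ 0.0005 -0.0014  0.0011] shift cm [10.27  0.23  0.12]
[0.65605811 0.13262265 0.13870269] 2.7 [ 1.15167448e-01  3.64801279e-01  1.10484439e+00 -6.43410516e-04
  1.67363755e+00  3.26627402e-01] [-0.17546554 -0.17223998 -0.70453781]
```

View pics/a2.png

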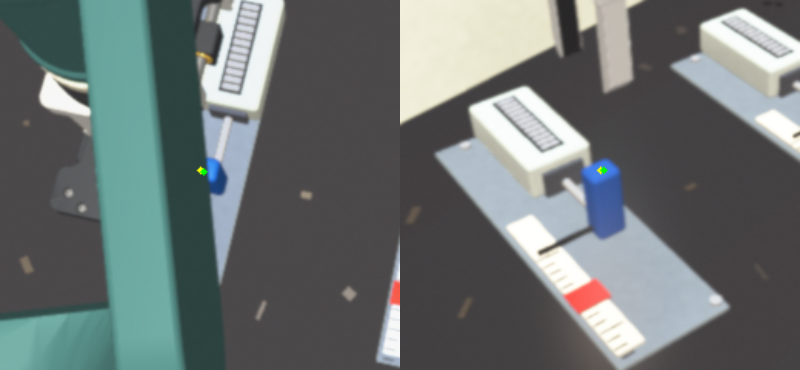

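The side crop shows the projected target dot on top of the blue handle and both fingers above it. The arm blocks part of the top view. I'll go down.

Emit:
drive_tool(moves=[[[0, 0, 0], [4, 0.2, 0.1], 6], [[0, 0, 0], [7, 0.2, 0.1], 6], [[0, 0, 0], [9, 0.2, 0.1], 6], [[0, 0, 0], [10.2, 0.2, 0.1], 6], [[0, 0, 0], [10.2, 0.2, 0.1], 6], [[0, 0, 0], [10.2, 0.2, 0.1], 2.0], [[0, 0, 0], [10.2, 0.2, 0.1], 2.0], [[0, 0, 0], [10.2, 0.2, 0.1], 2.0]])

```text
t: 3.8
tcp_pos: [0.6583, 0.1346, 0.0383]
eef_rot: [0.075, 0.703, -0.075, 0.704]
contact_force: [0.6, 0.6, -0.7]
finger_gap: 0.0334
```

```bash
cat >> h.py <<'E'
def side(n):
    s=monitor.state();print(s['tcp_pos'],s['t'],s['contact_force'],s['finger_gap'])
    p=vision.capture("side");g=cv2.resize(p["img"][180:400,100:340],(660,600),interpolation=cv2.INTER_CUBIC);cv2.imwrite("pics/"+n,g[:,:,::-1])
E
python3 -c "
from h import *
side('b3.png')"
```

```text
[0.65833899 0.13461935 0.03834944] 3.8 [ 0.63253008  0.58297444 -0.69717186] 0.03340332672143897
```

View pics/b3.png

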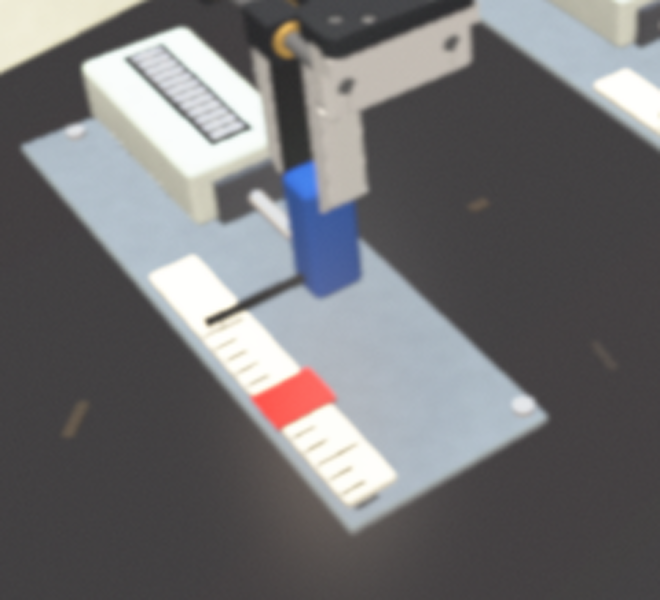

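The handle is between the two fingers and the pointer is still at home. The near fingertip looks high at (340,205), so I'll check that by projection.

Run:
```python
from h import *
s=monitor.state();p=vision.capture("side");R=Ro.from_quat(s["eef_rot"]).as_matrix()
f=lambda X:((px(p,X)-[100,180])*[2.75,2.727]).round()
for o in(-.017,0,.017):
  for w in(-.008,.008): print(o,w,f(s["tcp_pos"]+R[:,2]*o+R[:,1]*w))
print(f(np.array([.6575,.1345,.076])),f(np.array([.6575,.1345,.025])))
h=boxmask(p,.6575,.1345,YAW).reshape(-1,2);print(((h-[100,180])*[2.75,2.727]).round())
print(s["contact_force"],s["finger_gap"])
```

```text
-0.017 -0.008 [359. 249.]
-0.017 0.008 [330. 263.]
0 -0.008 [340. 231.]
0 0.008 [311. 244.]
0.017 -0.008 [321. 213.]
0.017 0.008 [292. 226.]
[319. 176.] [329. 259.]
[[367. 260.]
 [317. 284.]
 [290. 257.]
 [279. 175.]
 [331. 152.]
 [359. 177.]]
[ 0.36986077 -0.65808171  0.68624781] 0.029683026642182885
```

Run:
```python
from h import *
p=vision.capture("side");v=np.array([np.cos(YAW),np.sin(YAW),0])
q=px(p,np.array([.6575,.1345,.076]))
for o in(-.03,.03):
  for z in (.139,.16): print(o,z,(px(p,np.array([.656,.1326,z])+v*o)-q)*1.54+[602,170])
print(monitor.state()["finger_gap"],monitor.state()["tcp_pos"])
save(p,"full4.png");g=cv2.resize(p["img"][200:330,150:280],(600,600),interpolation=cv2.INTER_CUBIC)
R=Ro.from_quat(monitor.state()["eef_rot"]).as_matrix();gap=monitor.state()["finger_gap"]/2
for o in(-gap,gap):
  for w in(-.008,.008):
    u=(px(p,monitor.state()["tcp_pos"]+R[:,2]*o+R[:,1]*w)-[150,200])*600/130;cv2.circle(g,(int(u[0]),int(u[1])),4,(0,255,0),-1)
cv2.imwrite("pics/c4.png",g[:,:,::-1])
```

```text
-0.03 0.139 [618.34374665 124.1024526 ]
-0.03 0.16 [616.07842567 101.14319578]
0.03 0.139 [578.16733503  89.61874925]
0.03 0.16 [575.27799105  67.23037797]
0.023918540531387936 [0.65896463 0.13445663 0.03808107]
```

View pics/c4.png

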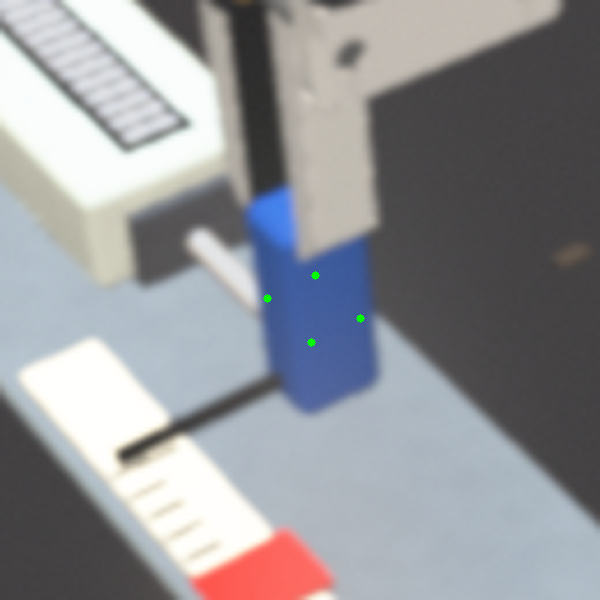

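The jaws have closed on the handle: the gap is 23.9 mm, which is its width. The visible fingertips end about 20 mm higher than the reported TCP suggests, but they still overlap the upper handle. The pointer is at home, left of centre. I'll pull to about 57 mm first.

Emit:
drive_tool(moves=[[[0, 0, 0], [0, 0, 0], 2.0], [[0, 0, 0], [0, 0, -1], 2.0], [[0, 0, 0], [0, 0, -2], 2.0], [[0, 0, 0], [0, 0, -3], 2.0], [[0, 0, 0], [0, 0, -4], 2.0], [[0, 0, 0], [0, 0, -5], 2.0], [[0, 0, 0], [0, 0, -5.5], 2.0], [[0, 0, 0], [0, 0, -5.8], 2.0]])

```text
t: 4.95
tcp_pos: [0.6015, 0.1468, 0.038]
eef_rot: [0.075, 0.702, -0.075, 0.704]
contact_force: [6.7, -0.8, -0.3]
finger_gap: 0.024
```

```bash
python3 -c "
from h import *
side('d5.png')"
```

```text
[0.60154124 0.14679188 0.0380305 ] 4.95 [ 6.70922968 -0.84113401 -0.33081217] 0.023962623519369123
```

View pics/d5.png

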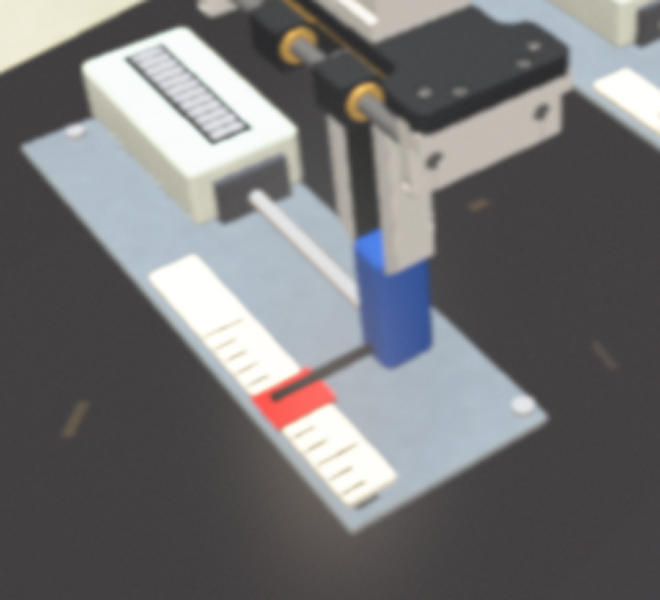

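The pointer lies across the red clip, with its tip at (273,398) and the clip centre near (293,399). It sits slightly to the home side of centre. I'll pull 2.5 mm more and then hold.

Emit:
drive_tool(moves=[[[0, 0, 0], [0, 0, -0.12], 2.0], [[0, 0, 0], [0, 0, -0.25], 2.0], [[0, 0, 0], [0, 0, -0.25], 2.0], [[0, 0, 0], [0, 0, -0.25], 2.0], [[0, 0, 0], [0, 0, -0.25], 2.0], [[0, 0, 0], [0, 0, -0.25], 2.0], [[0, 0, 0], [0, 0, -0.25], 2.0], [[0, 0, 0], [0, 0, -0.25], 2.0]])

```text
t: 6.0
tcp_pos: [0.5992, 0.1473, 0.038]
eef_rot: [0.075, 0.702, -0.075, 0.704]
contact_force: [6.5, 0.4, 0.1]
finger_gap: 0.0237
```

Emit:
drive_tool(moves=[[[0, 0, 0], [0, 0, 0], 2.0], [[0, 0, 0], [0, 0, 0], 2.0], [[0, 0, 0], [0, 0, 0], 2.0], [[0, 0, 0], [0, 0, 0], 2.0], [[0, 0, 0], [0, 0, 0], 2.0], [[0, 0, 0], [0, 0, 0], 2.0], [[0, 0, 0], [0, 0, 0], 2.0], [[0, 0, 0], [0, 0, 0], 2.0]])

```text
t: 7.0
tcp_pos: [0.5992, 0.1474, 0.0381]
eef_rot: [0.075, 0.702, -0.075, 0.704]
contact_force: [5.5, -0.9, 1.3]
finger_gap: 0.0236
```

Emit:
drive_tool(moves=[[[0, 0, 0], [0, 0, 0], 2.0], [[0, 0, 0], [0, 0, 0], 2.0], [[0, 0, 0], [0, 0, 0], 2.0], [[0, 0, 0], [0, 0, 0], 2.0], [[0, 0, 0], [0, 0, 0], 2.0], [[0, 0, 0], [0, 0, 0], 2.0], [[0, 0, 0], [0, 0, 0], 2.0], [[0, 0, 0], [0, 0, 0], 2.0]])

```text
t: 8.0
tcp_pos: [0.5992, 0.1473, 0.0381]
eef_rot: [0.075, 0.702, -0.075, 0.704]
contact_force: [5.1, 0.3, 0.6]
finger_gap: 0.0235
```

Run:
```python
from h import *
side('e6.png')
p=vision.capture("side");m=bluemask(p);v,u=np.nonzero(m)
print(len(u))
```

```text
[0.59918775 0.14733296 0.03807149] 8.0 [5.14012559 0.34370351 0.64801999] 0.023541867845075972
844
```

View pics/e6.png

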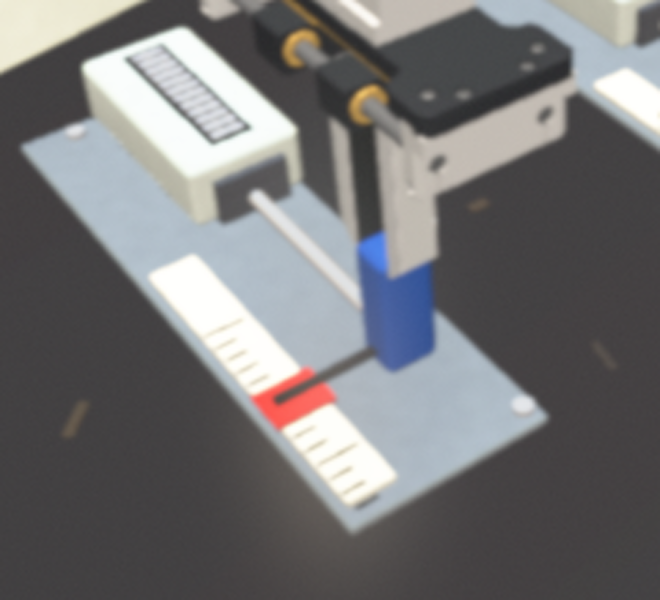

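The pointer is well inside the clip and has been still for over 2.5 s. Next I'll take it back home with the spring.

Emit:
drive_tool(moves=[[[0, 0, 0], [0, 0, 0], 2.0], [[0, 0, 0], [0, 0, 1], 2.0], [[0, 0, 0], [0, 0, 2], 2.0], [[0, 0, 0], [0, 0, 3], 2.0], [[0, 0, 0], [0, 0, 4], 2.0], [[0, 0, 0], [0, 0, 5], 2.0], [[0, 0, 0], [0, 0, 5.7], 2.0], [[0, 0, 0], [0, 0, 5.9], 2.0]])

```text
t: 9.1
tcp_pos: [0.6572, 0.1348, 0.038]
eef_rot: [0.075, 0.703, -0.075, 0.703]
contact_force: [1.9, 0.2, 5.2]
finger_gap: 0.0235
```

Emit:
drive_tool(moves=[[[0, 0, 0], [0, 0, 0.1], 2.0], [[0, 0, 0], [0, 0, 0.15], 2.0], [[0, 0, 0], [0, 0, 0.15], 2.0], [[0, 0, 0], [0, 0, 0.15], 2.0]])

```text
t: 9.6
tcp_pos: [0.6584, 0.1346, 0.038]
eef_rot: [0.075, 0.703, -0.075, 0.703]
contact_force: [2.1, 0.9, 5.7]
finger_gap: 0.0239
```

Emit:
drive_tool(moves=[[[0, 0, 0], [0, 0, 0], 3.2], [[0, 0, 0], [0, 0, 0], 4], [[0, 0, 0], [0, 0, 0], 5], [[0, 0, 0], [0, 0, 0], 6], [[0, 0, 0], [0, 0, 0], 6], [[0, 0, 0], [0, 0, 0], 6], [[0, 0, 0], [-2, 0, 0], 6], [[0, 0, 0], [-5, 0, 0], 6]])

```text
t: 10.6
tcp_pos: [0.6573, 0.1344, 0.0881]
eef_rot: [0.075, 0.704, -0.075, 0.703]
contact_force: [0.8, 0.9, -0.7]
finger_gap: 0.0598
```

Emit:
drive_tool(moves=[[[0, 0, 0], [-4, 0, 0], 6], [[0, 0, 0], [-8, 0, 0], 6], [[0, 0, 0], [-10, 0, 0], 6], [[0, 0, 0], [-10, 0, 0], 6], [[0, 0, 0], [-10, 0, 0], 6], [[0, 0, 0], [-10, 0, 0], 6]])

```text
t: 11.35
tcp_pos: [0.657, 0.1344, 0.1856]
eef_rot: [0.075, 0.704, -0.075, 0.702]
contact_force: [-0.3, 0.8, -0.5]
finger_gap: 0.0601
```

Run:
```python
from h import *
side('f7.png')
p=vision.capture("side");m=bluemask(p);v,u=np.nonzero(m);print(len(u),u.min(),u.max(),v.min(),v.max(),u.mean(),v.mean(),grip([(p,np.array([u.mean(),v.mean()]))],YAW).x)
```

```text
[0.65700964 0.13442769 0.1855907 ] 11.35 [-0.34928022  0.75350741 -0.45208855] 0.06009229757184553
1050 203 229 237 287 217.30095238095237 261.0438095238095 [0.65600666 0.13673976]
```

View pics/f7.png

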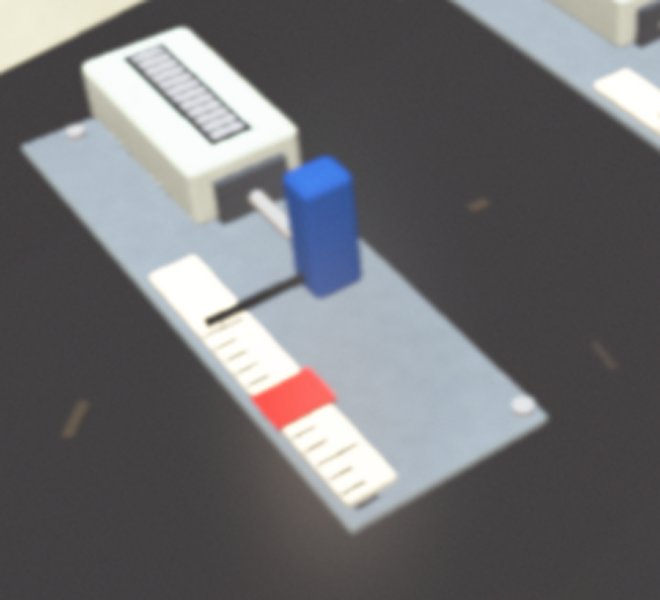

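The handle is free and its pointer is at the home tick (208,322). Its position agrees with the start estimate to under 0.1 mm, and the gripper is clear. I'll hand in.

```bash
python3 -c "
from h import *
print(finish_job())"
```

```text
the job is handed in; nothing more can be done
None
```

The blue gauge check is done and handed in at about 11.5 s of the 37 s allowed. No verdict was reported.

- **Pull and hold:** I gripped the blue handle with the jaws along the slide and pulled it out about 61 mm. The side picture showed the pointer well inside the red clip, and it stayed still there for over 2.5 s. It never went past the clip.
- **Return and release:** I followed the spring back to about 1 mm from home, opened the fingers so it ran the rest of the way, and lifted clear.
- **Last checks:** The handle's position in the side view matches the start to under 0.1 mm. The pointer is at its home tick, and the contact force is about zero (sensor noise). The highest tool force I read was about 7 N.
- **Orange gauge:** The arm's path passed well above it and did no work near it. I did not re-measure its handle at the end.
- **Disagreements:** The visible fingertips ended about 20 mm higher in the pictures than the reported TCP suggested, but the grip held firmly on the upper part of the handle. The top and side cameras differed by 3 to 4 mm on where the handle was, which was within what the grip needed.

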